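# Set the nut and lock the cam-handle strap clamp on an asphalt core

## Robot

A 6-joint arm with a two-finger parallel gripper is mounted at the origin on the work surface. World frame = base frame: x ahead of the robot, y to its left, z up, the work surface at z = 0. Lengths are in m, angles in rad, forces in N, time in s.
With the tool pointing down it reaches from about 0.4 to 0.925 m from the base axis. Payload 3.4 kg.
Tool frame: the origin (TCP) lies at the very end of the fingers, on their centre line; the grasp point (between the pads) lies 19 mm behind it; z points along the fingers, y is the line along which they close (so a half turn about z gives the same grasp; the last joint's range is limited). The gripper opens to 85 mm and grips with 20 to 120 N. Pads are 22 mm wide; open, the fingers measure 114 mm over their backs; the gripper's body (76 mm by 85 mm) begins 54 mm behind the grasp point. The pads swing forward as they close: fully open they stand 13 mm farther back than shut.
Start: joints at [1.058, 0.307, 1.506, -0, 1.328, -0.073], TCP at [0.244, 0.521, 0.231] pointing down, gripper open.
Joint ranges: [-3.12, 3.12], [-1.05, 2.28], [0.14, 2.33], [-1.42, 4.57], [0.1, 2.73], [-2.68, 2.68]. Speed limits (rad/s): [2.57, 2.57, 3.14, 3.14, 3.14, 3.14].

## Interface

Orientations are given as a 3x3 rotation matrix whose columns are the frame's x, y, z axes.
In Python, from plant import bot gives the robot as it stands.
- The arm moves only by the tool play_rows, never from a script. Its argument "plan" is a list of rows, each a list of 7 numbers: the shift along the tool's x, y, z normalised to -1 to 1, where 1 is 800 mm, then the turn, a rotation vector about the tool's x, y, z normalised to -1 to 1, where 1 is 180 degrees, then the opening in per cent of the stroke, from 0 (shut) to 100 (fully open). In form: [[x, y, z, wx, wy, wz, gripper], ...]. A call has 1 to 10 rows; each row is the pose to reach, as a shift and turn from the pose commanded when the call began, along the tool's axes at that moment, turning the shorter way round; what a row does not reach only later rows make up. A row lasts 1/12 s, in which the tool goes at most 41.7 mm and 7.16 degrees, less where a joint would pass 70% of its speed; a pose out of reach is approached as far as the arm can. A call with a number of a shift or a turn outside -1 to 1 is refused whole. A call with a gripper value outside its range is refused whole. The fingers move at their own pace and stop on an object; the grip force is fixed at half the most. Time passes only in rows, so rows that repeat a pose let the fingers close. It gives the time, the measured TCP pose, the force, the opening and the grip force at its end, in the units of the state.
- bot.get_obs(): the state, without advancing time (a new reading comes with each control period).
- bot.read_camera(name): name is "side" or "top" or "wrist"; returns the picture (400x640x3 uint8, red, green, blue); there is no depth.
- bot.calibration(name): a dict with "vertical_fov" (degrees; the focal length in pixels is half the picture's height over the tangent of half this angle, whatever the lens; pixels are square), "cx", "cy" (the principal point, pixels), "D" ([k1, k2, p1, p2, k3] as OpenCV has them; the pictures are not rectified), "T" (4x4, takes a point from camera to world coordinates). Camera axes: x right, y down, z forward; pixel columns grow to the right and rows downward; lengths in m; the calibration is good to about 2 mm. A picture is of the moment at which its call begins: read the wrist's pose just before it. calibration takes no time and is no camera call; for the wrist camera it gives the pose at the moment of the call.
- bot.sign_off(): hands the job in; it is judged then, once.
The state is a dict: "clock": time; "q": joint angles; "dq": joint speeds; "effort": joint torques, N m; "ee_pos": TCP position; "eef_rot": TCP orientation; "wrist_force": force on the tool from outside, world axes, zero at the start; "wrist_torque": the same for the moment, N m; "opening": finger opening in m; "finger_force": force on a finger pad.
Only numpy, scipy, OpenCV 4.12 (cv2) and the standard library are available. Lean on these libraries where they do the work, as an engineer would, in place of code of your own. Each camera call takes 0.05 s, during which the arm holds its last target. There are 200 camera calls.

## Task

Clamp the asphalt core in the trimming fixture. The clamp is set too tight for this core: with the lever open, set the black knurled nut so that the lever begins to bite on the core when it is about half way down (that locks the core with about 90 N), then swing the red-balled lever all the way down to its stop, let go and leave it locked. Turn the nut only with the lever up, never force the lever (a hard squeeze cracks the core), keep the core on its seat and leave the other things on the bench alone.

Things in the scene. Friction and masses are not known exactly. Their poses are not given: they have to be found in the camera images.
- fixture: Fixed cream clamping fixture. Origin on the bench, on the axis of the upright stud; y runs along the strap (core at +y, lever at -y), z up. Base 130 (x) x 235 (y) x 12 mm, y -105 to +130. Heel rest block at y -80, 40 x 36 mm, top 65 mm above the bench. Seat disc for the core at y +75, top 16 mm above the bench, two 10 mm pins behind. The 12 mm stud reaches 162 mm above the bench.
- strap: Dark steel strap, 34 mm wide, 16 mm thick, that rocks like a seesaw on the stud about its x axis. Origin on the stud axis at mid thickness, about 96 mm above the bench; y axis towards the nose. It carries the lever at its heel (80 mm from the stud) and the nose plunger. A light spring keeps the cam on the rest block: lever open, nose up; the nose goes down 0.94 mm per mm that the cam lifts the heel.
- nose (a point): Point of the strap on the plunger's axis, mid thickness, 75 mm from the stud. The rubber swivel pad on its spring plunger sits below in a screwed holder; how far out it was left is unknown, varies by some 5 mm and is not measured: feel it. From first touch the clamp presses with about 26 N per mm. Wanted with the lever closed: about 90 N (65 to 125); over 200 N cracks the core.
- nut: Hand nut on the stud: black knurled head, 38 mm diameter, white mark, 29 to 51 mm above this origin (stud axis, strap mid thickness). Right-hand thread, 4 mm a turn: anticlockwise from above lets nut and strap up; the nose rises 1.23 mm per rad, so the lever bites later and locks softer; clockwise the opposite. Stiff (0.35 N m), stays where left. Every start is too tight, by about 2 to 7 mm at the nose.
- lever (a joint): Cam lever angle, rad: 0 open (nearly upright), grows as it swings away from the nut and down, 2.06 at its stop (closed, 20 degrees below level); half way is 1.03. While it moves freely it needs about 0.7 N at the ball; from the bite on the effort rises by about 28 N per rad at first. It stays where left. Set right, closing it takes 6 to 9 N at most; much more means too tight.
- pivot (a point): Middle of the lever's pivot pin in the forked heel of the strap, 80 mm from the stud axis, about 83 mm above the bench when open, about 94 mm closed. The cam is an eccentric, radius 22 mm, throw 9 mm: pivot height over the rest block = 22 + 9 cos(2.01 - lever angle - strap tilt) mm, strap tilt in rad (nose up); past its highest point it stays locked.
- ball (a point): Centre of the red ball knob (22 mm diameter) at the lever's end, 90 mm from the pivot; about 173 mm above the bench when open, 64 mm when closed and then 165 mm from the stud axis. It is best pushed: with closed fingers behind or on top of it, or between open fingers both ways. A pinch tends to slip off it.
- core: Asphalt core, black with grey stones, 64 mm diameter, 60 mm high, about 0.45 kg, standing loose on the fixture's seat disc under the nose of the strap. Origin at the centre of its underside.
- spare_core: Bystander: a shorter loose asphalt core, 64 mm diameter, 45 mm high. Origin at the centre of its underside.
- tin: Bystander: aluminium sample tin filled with bitumen, 55 mm diameter, 35 mm high. Origin at the centre of its underside.
- weight: Bystander: brass ring weight, 48 mm diameter, 14 mm high. Origin at the centre of its underside.
- dish: Bystander: glass bath dish, 150 mm diameter, 75 mm high. Origin at the centre of its underside.
There are look-alikes about, which are no part of the job. What is shaped like the core but pink, purple or yellow is not meant.

How it is judged:
At the end, for the whole second after the job is handed in: The lever rests at its stop (over 1.98 rad), the strap's nose presses on the core with 65 to 125 N, and the core stands upright on its seat disc within 6 mm (along the strap 8 mm) of its centre (value of joint lever above 1.98 rad and contact force between strap and core between 65 and 125 N and x of core in the frame of fixture between -0.006 and 0.006 m and y of core in the frame of fixture between 0.067 and 0.083 m and z of core in the frame of fixture below 0.02 m and angle between core's own z axis and vertical below 0.06 rad); the robot touches nothing.
It fails at once if the strap squeezes the core with more than 200 N (contact force between strap and core above 200 N).
It fails at once if the nut is handled while the lever is down (past 1.6 rad) (value of joint lever above 1.6 rad and contact force between the fingers and nut above 3 N).
It fails at once if a bystander is moved by more than 20 mm (distance of any of spare_core, tin, weight, dish from where it was at the start of the episode above 0.02 m).
It also fails if it takes over 72 s, if anything falls off the work surface, if the arm or the gripper's body presses on something with over 40 N, if the wrist force passes 120 N, or if a joint passes its speed limit or range.

## Working session

There is one attempt and no reset: what is moved stays moved. The work goes in short steps, Python scripts to look and compute and a tool call to move; the robot and the scene stay as the last step left them, time stands still between calls to the robot, and variables do not carry over. Pictures are saved under pics/ and viewed, at most 10 in all, crops included, and the job is handed in when it is done.

Besides the shell and the picture viewer there is one more tool, called after ">>>" as name(argument=value, ...), one argument or row to a line, values as JSON. play_rows: Moves the arm, as the interface text tells. Its arguments: {"type":"object","properties":{"plan":{"type":"array","items":{"type":"array","items":{"type":"number"}}}},"required":["plan"]}

```bash
mkdir -p pics; ls; python3 - <<'E'
from plant import bot
import cv2,numpy as np
o=bot.get_obs();print(o)
for n in("top","side"):
    im=bot.read_camera(n);cv2.imwrite(f"pics/{n}0.png",im[:,:,::-1]);c=bot.calibration(n);print(n,c)
E
```

```text
pics
{'clock': 0.0, 'q': array([ 1.05849074e+00,  3.07567887e-01,  1.50767228e+00,  1.11631714e-05,
        1.32839689e+00, -7.34946974e-02]), 'dq': array([ 2.17363633e-04,  1.50634483e-03,  9.21454836e-04,  1.87611896e-06,
        8.57480755e-04, -1.71706630e-03]), 'effort': array([ 2.95114718e-03, -4.57555354e+01, -2.51918972e+01,  2.46697145e-04,
        1.33076333e-02, -2.18968523e-06]), 'ee_pos': array([0.24396984, 0.51990692, 0.23038439]), 'eef_rot': array([[-9.05256288e-01,  4.24864719e-01, -1.01158981e-03],
       [ 4.24865893e-01,  9.05254559e-01, -1.77662748e-03],
       [ 1.60919954e-04, -2.03809321e-03, -9.99997910e-01]]), 'wrist_force': array([0.92040488, 0.21255248, 0.13236588]), 'wrist_torque': array([-0.02656345, -0.01411358,  0.02268285]), 'finger_force': 0.0, 'opening': 0.0855080896117998}
top {'vertical_fov': 44.817828865925826, 'cx': 311.7888483193278, 'cy': 196.17707162599706, 'D': array([0.01802438, 0.        , 0.        , 0.        , 0.        ]), 'T': array([[ 6.23024443e-03, -9.79134828e-01,  2.03116154e-01,
         2.84938505e-01],
       [-9.99979487e-01, -6.40234257e-03, -1.90235821e-04,
         2.29163593e-02],
       [ 1.48668572e-03, -2.03110802e-01, -9.79154631e-01,
         1.49970478e+00],
       [ 0.00000000e+00,  0.00000000e+00,  0.00000000e+00,
         1.00000000e+00]])}
side {'vertical_fov': 45.20755082824488, 'cx': 314.6657540508222, 'cy': 202.79283479477684, 'D': array([-0.10583036,  0.        ,  0.        ,  0.        ,  0.        ]), 'T': array([[ 0.81533328, -0.34072256,  0.46812368, -0.07594266],
       [-0.57893098, -0.4914838 ,  0.65060172, -0.87760544],
       [ 0.00840052, -0.80146853, -0.59797794,  0.96354207],
       [ 0.        ,  0.        ,  0.        ,  1.        ]])}
```

View pics/top0.png

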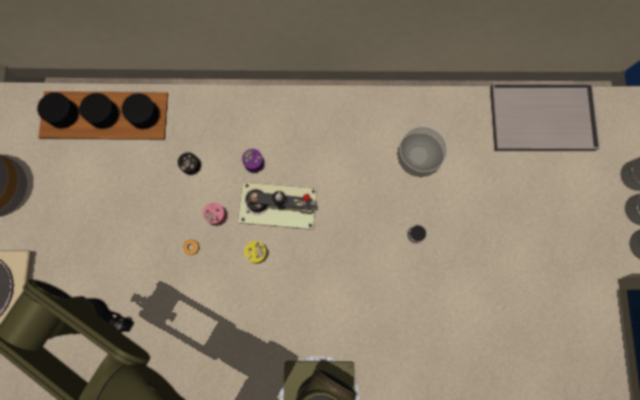

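View pics/side0.png

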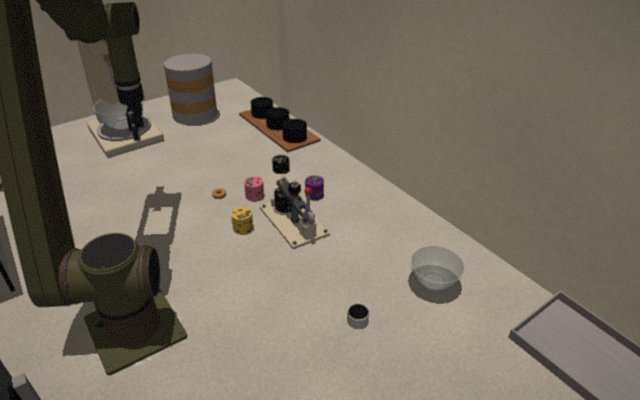

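The fixture is at top (278,206): core at (256,200) under the strap, nut at about (279,199) and red ball at (307,198). The spare core is at (188,162), and the pink, purple and yellow ones are look-alikes. I'll enlarge it.

```bash
cat > h.py <<'E'
import numpy as np,cv2
from plant import bot
def K(c):
    f=200/np.tan(np.radians(c["vertical_fov"])/2);return np.array([[f,0,c["cx"]],[0,f,c["cy"]],[0,0,1]])
def ray(c,uv):
    p=cv2.undistortPoints(np.array([[uv]],float),K(c),c["D"])[0,0];T=c["T"]
    return T[:3,3],T[:3,:3]@np.array([p[0],p[1],1])
def atz(c,uv,z):
    o,d=ray(c,uv);return o+d*(z-o[2])/d[2]
def proj(c,P):
    T=np.linalg.inv(c["T"]);r=cv2.Rodrigues(T[:3,:3])[0]
    return cv2.projectPoints(np.array(P,float).reshape(-1,1,3),r,T[:3,3],K(c),c["D"])[0][:,0]
def tri(cs,uvs):
    A=np.zeros((3,3));b=np.zeros(3)
    for c,u in zip(cs,uvs):
        o,d=ray(c,u);d=d/np.linalg.norm(d);M=np.eye(3)-np.outer(d,d);A+=M;b+=M@o
    return np.linalg.solve(A,b)
E
python3 - <<'E'
import cv2
a=cv2.imread("pics/top0.png")[175:235,230:330];b=cv2.imread("pics/side0.png")[170:250,250:340]
a=cv2.resize(a,(800,480),interpolation=2);cv2.imwrite("pics/ta.png",a)
b=cv2.resize(b,None,fx=7,fy=7,interpolation=2);cv2.imwrite("pics/sa.png",b)
E
```

```text
(no output)
```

View pics/ta.png

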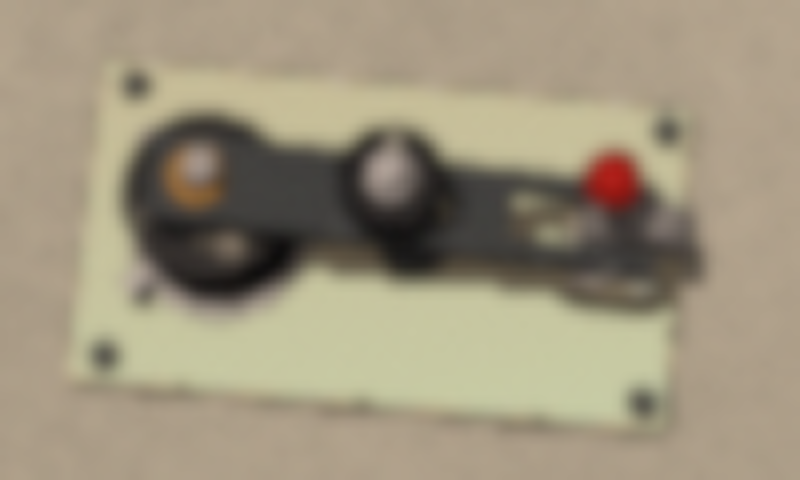

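View pics/sa.png

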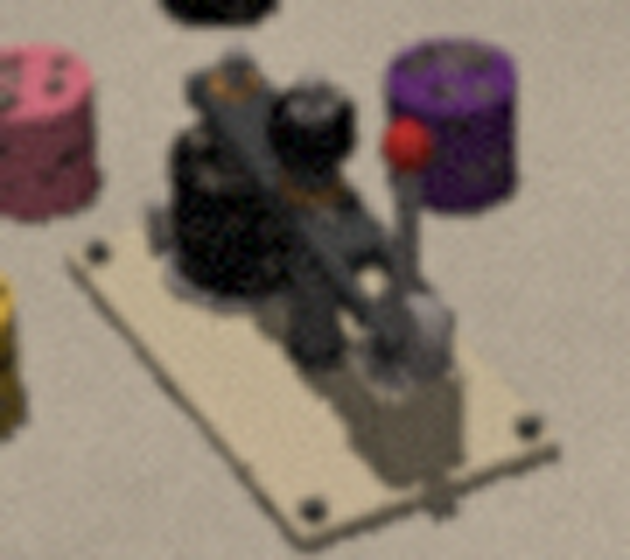

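Top crop: screws at (136,83), (668,130), (642,402), (105,355), nut/stud tip at (390,175), ball at (612,180). Side crop: screws at (97,252), (529,427), (313,510), ball at (407,145). The plain black core with grey stones sits under the nose, as described.

```bash
python3 - <<'E'
from h import *
ct,cs=bot.calibration("top"),bot.calibration("side")
t=lambda x,y:((x+.5)/8-.5+230,(y+.5)/8-.5+175)
s=lambda x,y:((x+.5)/7-.5+250,(y+.5)/7-.5+170)
T=[atz(ct,t(*p),.012) for p in((136,83),(668,130),(642,402),(105,355))]
S=[atz(cs,s(*p),.012) for p in((529,427),(313,510),(97,252))]
print(np.round(T,4));print(np.round(S,4))
c=np.mean(T,0);y=(T[0]-T[1]+T[3]-T[2])[:2];y/=np.linalg.norm(y)
print(c,y,np.degrees(np.arctan2(y[1],y[0])),"stud",c[:2]-.0125*y)
b=tri((ct,cs),(t(612,180),s(407,145)));print("ball",b, atz(ct,t(612,180),.173),atz(cs,s(407,145),.173))
print("nut",atz(ct,t(390,175),.162))
E
```

```text
[[0.6283 0.2281 0.012 ]
 [0.6108 0.0187 0.012 ]
 [0.503  0.0282 0.012 ]
 [0.5201 0.2364 0.012 ]]
[[0.6127 0.0228 0.012 ]
 [0.5045 0.0311 0.012 ]
 [0.5217 0.2412 0.012 ]]
[0.56554641 0.12784693 0.012     ] [0.0825995  0.99658282] 85.2619992001106 stud [0.56451392 0.11538965]
ball [0.55741498 0.03825915 0.17673553] [0.5575209  0.03863318 0.173     ] [0.5611631  0.04242265 0.173     ]
nut [0.56106711 0.11691573 0.162     ]
```

```bash
cat >> h.py <<'E'
from scipy.spatial.transform import Rotation as Rn
STUD=np.array([.564,.1175]);FY=np.array([.0826,.9966]);FX=np.array([.9966,-.0826]);YAW=np.arctan2(FY[1],FY[0])
def fix(p): d=np.asarray(p)[:2]-STUD; return np.round([d@FX*1e3,d@FY*1e3,p[2]*1e3],1)
def go(fx,fy,z,yaw=YAW):
    "row numbers for TCP at fixture (mm,mm,mm), tool down, tool y at yaw"
    o=bot.get_obs();R=o["eef_rot"];w=np.r_[STUD+FX*fx/1e3+FY*fy/1e3,z/1e3]
    y=np.array([np.cos(yaw),np.sin(yaw),0]);zt=np.array([0,0,-1.]);G=np.c_[np.cross(y,zt),y,zt]
    print("row",np.round(R.T@(w-o["ee_pos"])/.8,4),np.round(Rn.from_matrix(R.T@G).as_rotvec()/np.pi,4))
def st():
    o=bot.get_obs();f=o["wrist_force"];print("t",round(o["clock"],2),"fix",fix(o["ee_pos"]),"F fix",np.round([np.r_[FX,0]@f,np.r_[FY,0]@f,f[2]],2),"open",round(o["opening"]*1e3,1),"ff",round(o["finger_force"],1),"q6",round(o["q"][5],3),"yaw",round(np.arctan2(o["eef_rot"][1,1],o["eef_rot"][0,1]),3))
E
python3 -c "
from h import *
st();go(0,-79,260)"
```

```text
t 0.1 fix [-352.2  374.7  230.5] F fix [ 0.08 -0.07 -0.14] open 85.3 ff 0.0 q6 -0.074 yaw 1.132
row [-0.6103 -0.3782 -0.0363] [-6.000e-04 -1.000e-04 -1.133e-01]
```

>>> play_rows(
  plan=[
    [-0.61,-0.378,-0.036,0,0,-0.113,60],
    [-0.61,-0.378,-0.036,0,0,-0.113,60],
    [-0.61,-0.378,-0.036,0,0,-0.113,60],
    [-0.61,-0.378,-0.036,0,0,-0.113,60],
    [-0.61,-0.378,-0.036,0,0,-0.113,60],
    [-0.61,-0.378,-0.036,0,0,-0.113,60],
    [-0.61,-0.378,-0.036,0,0,-0.113,60],
    [-0.61,-0.378,-0.036,0,0,-0.113,60],
    [-0.61,-0.378,-0.036,0,0,-0.113,60],
    [-0.61,-0.378,-0.036,0,0,-0.113,60],
  ],
)

```text
clock: 0.93
ee_pos: [0.4682, 0.1754, 0.2517]
eef_rot: [[-0.996, 0.084, -0.001], [0.084, 0.996, -0.0], [0.001, -0.0, -1.0]]
wrist_force: [1.7, 0.3, 0.4]
opening: 0.0514
finger_force: 0.0
```

```bash
python3 -c "
from h import *
st();go(0,-79,260)"
```

```text
t 0.93 fix [-100.2   49.8  251.7] F fix [1.66 0.43 0.38] open 51.4 ff 0.0 q6 -1.213 yaw 1.487
row [-0.1255 -0.1609 -0.0104] [-0.     -0.0002 -0.0004]
```

>>> play_rows(
  plan=[
    [-0.12,-0.155,-0.01,0,0,0,60],
    [-0.12,-0.155,-0.01,0,0,0,60],
    [-0.12,-0.155,-0.01,0,0,0,60],
    [-0.12,-0.155,-0.01,0,0,0,60],
    [-0.12,-0.155,-0.01,0,0,0,60],
    [-0.12,-0.155,-0.01,0,0,0,60],
    [-0.12,-0.155,-0.01,0,0,0,60],
    [-0.12,-0.155,-0.01,0,0,0,60],
  ],
)

```text
clock: 1.6
ee_pos: [0.5521, 0.0468, 0.2594]
eef_rot: [[-0.997, 0.083, -0.002], [0.083, 0.997, 0.001], [0.002, 0.0, -1.0]]
wrist_force: [-0.1, -0.1, -1.1]
opening: 0.0514
finger_force: 0.0
```

```bash
python3 -c "
from h import *
st();go(0,-79,260)
c=bot.calibration('wrist');im=bot.read_camera('wrist');cv2.imwrite('pics/w0.png',im[:,:,::-1])
P=[np.r_[STUD+FX*x+FY*y,z] for x,y,z in((0,-.079,.173),(0,0,.162),(0,.0,.147))];print(proj(c,P))"
```

```text
t 1.6 fix [ -6.  -71.5 259.4] F fix [-0.08 -0.12 -1.08] open 51.4 ff 0.0 q6 -1.48 yaw 1.488
row [-0.0075 -0.0094 -0.0007] [ 0.0001 -0.0005 -0.0001]
[[314.29071043 215.12660542]
 [423.28747195 210.06536558]
 [417.91021139 203.7752094 ]]
```

View pics/w0.png

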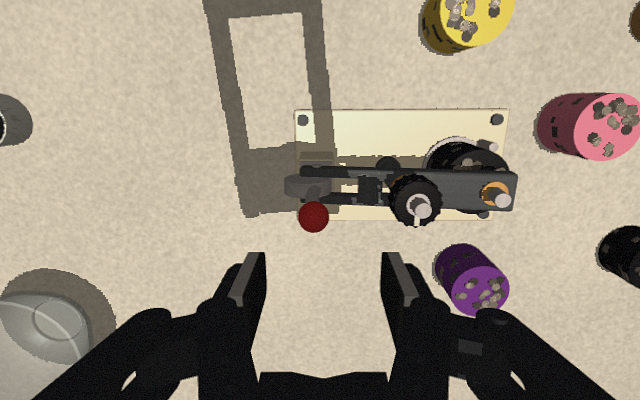

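The prediction matches the picture: ball at (314,216), stud tip at (421,208), within about 1 mm. Next I straddle the ball.

>>> play_rows(
  plan=[
    [-0.0075,-0.0094,0.06,0,0,0,50],
    [-0.0075,-0.0094,0.1,0,0,0,50],
    [-0.0075,-0.0094,0.131,0,0,0,50],
    [-0.0075,-0.0094,0.131,0,0,0,50],
    [-0.0075,-0.0094,0.131,0,0,0,50],
    [-0.0075,-0.0094,0.131,0,0,0,50],
  ],
)

```text
clock: 2.15
ee_pos: [0.5595, 0.0387, 0.1566]
eef_rot: [[-0.997, 0.082, 0.002], [0.082, 0.997, 0.0], [-0.002, 0.0, -1.0]]
wrist_force: [0.3, 0.2, 0.2]
opening: 0.0428
finger_force: 0.0
```

```bash
python3 -c "
from h import *
st()
for s in (85,88,92,98,104,110):
  # ball at fy, tool follows ball height
  phi=np.arcsin((s-15-79)/90) if s>94 else 0
  go(0,-s,154)"
```

```text
t 2.15 fix [  2.  -78.9 156.6] F fix [0.26 0.21 0.23] open 42.8 ff 0.0 q6 -1.495 yaw 1.488
row [ 0.0025 -0.0076  0.0033] [0.0001 0.0008 0.0001]
row [ 0.0025 -0.0113  0.0033] [0.0001 0.0008 0.0001]
row [ 0.0025 -0.0163  0.0033] [0.0001 0.0008 0.0001]
row [ 0.0025 -0.0238  0.0033] [0.0001 0.0008 0.0001]
row [ 0.0025 -0.0313  0.0033] [0.0001 0.0008 0.0001]
row [ 0.0025 -0.0388  0.0033] [0.0001 0.0008 0.0001]
```

>>> play_rows(
  plan=[
    [0.0025,-0.013,0.002,0,0,0,50],
    [0.0025,-0.02,0.002,0,0,0,50],
    [0.0025,-0.026,0.002,0,0,0,50],
    [0.0025,-0.026,0.002,0,0,0,50],
    [0.0025,-0.026,0.002,0,0,0,50],
    [0.0025,-0.026,0.002,0,0,0,50],
  ],
)

```text
clock: 2.65
ee_pos: [0.5546, 0.0166, 0.1537]
eef_rot: [[-0.996, 0.084, 0.0], [0.084, 0.996, -0.001], [-0.0, -0.001, -1.0]]
wrist_force: [0.3, -1.3, -0.0]
opening: 0.0426
finger_force: 0.0
```

```bash
python3 -c "
from h import *
st()"
```

```text
t 2.65 fix [  -1.  -101.3  153.7] F fix [ 0.41 -1.28 -0.02] open 42.6 ff 0.0 q6 -1.532 yaw 1.487
```

>>> play_rows(
  plan=[
    [-0.001,-0.008,0.003,0,0,0,50],
    [-0.001,-0.015,0.003,0,0,0,50],
    [-0.001,-0.015,0.003,0,0,0,50],
    [-0.001,-0.015,0.003,0,0,0,50],
    [-0.001,-0.015,0.003,0,0,0,50],
    [-0.001,-0.015,0.003,0,0,0,50],
  ],
)

```text
clock: 3.15
ee_pos: [0.5543, 0.0049, 0.1508]
eef_rot: [[-0.996, 0.084, -0.001], [0.084, 0.996, -0.001], [0.001, -0.001, -1.0]]
wrist_force: [-0.3, 0.2, -0.5]
opening: 0.0426
finger_force: 0.0
```

```bash
python3 -c "
from h import *
st()"
```

```text
t 3.15 fix [  -0.3 -113.   150.8] F fix [-0.34  0.22 -0.51] open 42.6 ff 0.0 q6 -1.554 yaw 1.487
```

>>> play_rows(
  plan=[
    [0,-0.008,0.003,0,0,0,50],
    [0,-0.015,0.005,0,0,0,50],
    [0,-0.015,0.005,0,0,0,50],
    [0,-0.015,0.005,0,0,0,50],
    [0,-0.015,0.005,0,0,0,50],
  ],
)

```text
clock: 3.57
ee_pos: [0.5539, -0.0069, 0.1473]
eef_rot: [[-0.996, 0.084, 0.001], [0.084, 0.996, -0.0], [-0.001, -0.0, -1.0]]
wrist_force: [0.1, 1.5, 2.2]
opening: 0.0426
finger_force: 1.3
```

```bash
python3 -c "
from h import *
st();im=bot.read_camera('top');st()
a=cv2.resize(im[180:230,235:335,::-1],(800,400),interpolation=2);cv2.imwrite('pics/t1.png',a)
m=(im[...,0].astype(int)>110)&(im[...,1]<60)&(im[...,2]<60);yy,xx=np.nonzero(m[180:230,235:335]);print(xx.mean()+235,yy.mean()+180,len(xx)) if len(xx) else 0"
```

```text
t 3.57 fix [   0.2 -124.8  147.3] F fix [0.02 1.47 2.19] open 42.6 ff 1.3 q6 -1.576 yaw 1.487
t 3.62 fix [ 1.000e-01 -1.248e+02  1.472e+02] F fix [-0.03  1.43  2.75] open 42.1 ff 1.3 q6 -1.575 yaw 1.487
```

>>> play_rows(
  plan=[
    [0,-0.005,0.003,0,0,0,50],
    [0,-0.01,0.004,0,0,0,50],
    [0,-0.01,0.004,0,0,0,50],
    [0,-0.01,0.004,0,0,0,50],
    [0,-0.01,0.004,0,0,0,50],
  ],
)

```text
clock: 4.03
ee_pos: [0.5536, -0.0129, 0.1444]
eef_rot: [[-0.996, 0.084, 0.002], [0.084, 0.996, 0.003], [-0.001, 0.003, -1.0]]
wrist_force: [1.2, 7.6, 6.2]
opening: 0.0427
finger_force: 4.6
```

```bash
python3 -c "
from h import *
st();im=bot.read_camera('wrist');st()
cv2.imwrite('pics/w1.png',im[:,:,::-1])"
```

```text
t 4.03 fix [   0.4 -130.8  144.4] F fix [0.59 7.72 6.24] open 42.7 ff 4.6 q6 -1.59 yaw 1.487
t 4.08 fix [   0.3 -130.8  144.5] F fix [-0.74  7.32  6.42] open 43.0 ff 4.5 q6 -1.59 yaw 1.487
```

View pics/w1.png

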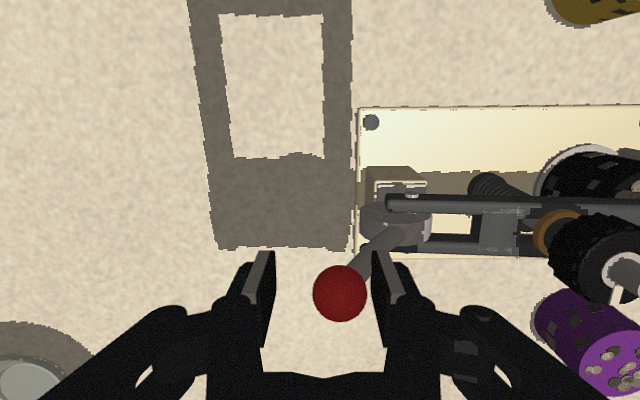

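The inner finger's tip bears on the lever rod and ball. Force rose from about 1.8 to 7 N (ball equivalent) over 0.11 rad, so bite is at θ≈0.45. That is about 4 mm too tight, needing roughly 3.2 rad anticlockwise. I'll return the lever and go up.

>>> play_rows(
  plan=[
    [0,0.02,-0.002,0,0,0,50],
    [0,0.035,-0.005,0,0,0,50],
    [0,0.05,-0.008,0,0,0,50],
    [0,0.065,-0.01,0,0,0,50],
    [0,0.077,-0.01,0,0,0,50],
    [0,0.077,-0.01,0,0,0,50],
    [0,0.073,-0.01,0,0,0,50],
    [0,0.068,-0.05,0,0,0,50],
    [0,0.068,-0.1,0,0,0,60],
    [0,0.068,-0.13,0,0,0,60],
  ],
)

```text
clock: 4.92
ee_pos: [0.5579, 0.0392, 0.25]
eef_rot: [[-0.996, 0.084, 0.001], [0.084, 0.996, 0.0], [-0.001, 0.0, -1.0]]
wrist_force: [2.1, 0.8, -0.2]
opening: 0.0511
finger_force: 0.0
```

```bash
python3 -c "
from h import *
st();print(bot.get_obs()['q'].round(3))
for y in (1.488+.0, 1.488-1.6,1.488-1.2): go(0,0,210,y)"
```

```text
t 4.92 fix [  0.4 -78.6 250. ] F fix [ 2.03  1.   -0.17] open 51.1 ff 0.0 q6 -1.492 yaw 1.487
[-0.006  0.271  1.511  0.     1.359 -1.492]
row [0.0007 0.0982 0.05  ] [ 0.0001  0.0004 -0.0004]
row [0.0007 0.0982 0.05  ] [4.000e-04 2.000e-04 5.089e-01]
row [0.0007 0.0982 0.05  ] [3.000e-04 2.000e-04 3.816e-01]
```

>>> play_rows(
  plan=[
    [0.001,0.098,0.0,0,0,0.732,65],
    [0.001,0.098,0.0,0,0,0.732,65],
    [0.001,0.098,0.0,0,0,0.732,65],
    [0.001,0.098,0.0,0,0,0.732,65],
    [0.001,0.098,0.0,0,0,0.732,65],
    [0.001,0.098,0.0,0,0,0.732,65],
    [0.001,0.098,0.0,0,0,0.732,65],
    [0.001,0.098,0.0,0,0,0.732,65],
    [0.001,0.098,0.0,0,0,0.732,65],
    [0.001,0.098,0.0,0,0,0.732,65],
  ],
)

```text
clock: 5.75
ee_pos: [0.5627, 0.1173, 0.247]
eef_rot: [[-0.245, 0.97, -0.002], [0.97, 0.245, 0.0], [0.001, -0.002, -1.0]]
wrist_force: [0.0, 0.3, -0.4]
opening: 0.0558
finger_force: 0.0
```

```bash
python3 -c "
from h import *
st();go(0,0,210,1.488-2.3)"
```

```text
t 5.75 fix [ -1.3  -0.3 247. ] F fix [ 0.01  0.27 -0.36] open 55.8 ff 0.0 q6 -0.116 yaw 0.247
row [-0.0002  0.0017  0.0462] [-6.000e-04  1.000e-04  3.372e-01]
```

>>> play_rows(
  plan=[
    [0,0.001,0.02,0,0,0.335,65],
    [0,0.001,0.02,0,0,0.335,65],
    [0,0.001,0.02,0,0,0.335,65],
    [0,0.001,0.02,0,0,0.335,65],
    [0,0.001,0.02,0,0,0.335,65],
    [0,0.001,0.03,0,0,0.335,65],
    [0,0.001,0.03,0,0,0.335,65],
    [0,0.001,0.03,0,0,0.335,65],
    [0,0.001,0.03,0,0,0.335,65],
    [0,0.001,0.03,0,0,0.335,65],
  ],
)

```text
clock: 6.58
ee_pos: [0.5635, 0.1175, 0.223]
eef_rot: [[0.717, 0.697, -0.002], [0.697, -0.717, 0.0], [-0.001, -0.001, -1.0]]
wrist_force: [-0.6, -0.5, -0.0]
opening: 0.0555
finger_force: 0.0
```

```bash
python3 -c "
from h import *
st();go(0,0,120,1.488-2.3)
c=bot.calibration('wrist');im=bot.read_camera('wrist');cv2.imwrite('pics/w2.png',im[:,:,::-1])
print(proj(c,[np.r_[STUD,.162],np.r_[STUD,.147],np.r_[STUD-FY*.079,.173]]))"
```

```text
t 6.58 fix [ -0.5  -0.  223. ] F fix [-0.54 -0.52 -0.02] open 55.5 ff 0.0 q6 0.932 yaw -0.8
row [0.0006 0.0006 0.1288] [-0.0004  0.0004  0.0038]
[[321.81924307 217.771039  ]
 [321.91174883 209.89823774]
 [402.75554775 310.83373503]]
```

View pics/w2.png

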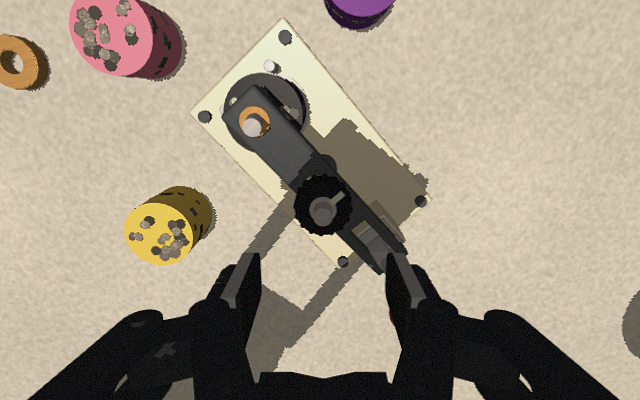

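The nut is centred at (322,205) with the stud tip at (322,212) and the white mark pointing to (340,197). The tool is aligned. I descend and grip.

>>> play_rows(
  plan=[
    [0.0006,0.0006,0.05,0,0,0.003,65],
    [0.0006,0.0006,0.09,0,0,0.003,65],
    [0.0006,0.0006,0.11,0,0,0.003,65],
    [0.0006,0.0006,0.128,0,0,0.003,65],
    [0.0006,0.0006,0.128,0,0,0.003,65],
    [0.0006,0.0006,0.128,0,0,0.003,20],
    [0.0006,0.0006,0.128,0,0,0.003,20],
    [0.0006,0.0006,0.128,0,0,0.003,20],
    [0.0006,0.0006,0.128,0,0,0.003,20],
    [0.0006,0.0006,0.128,0,0,0.003,20],
  ],
)

```text
clock: 7.47
ee_pos: [0.5642, 0.1183, 0.1221]
eef_rot: [[0.723, 0.691, -0.0], [0.691, -0.723, 0.001], [0.0, -0.001, -1.0]]
wrist_force: [-3.9, 2.5, -0.1]
opening: 0.0365
finger_force: 61.1
```

```bash
python3 -c "
from h import *
st()"
```

```text
t 7.47 fix [1.000e-01 8.000e-01 1.221e+02] F fix [-4.1   2.2  -0.14] open 36.5 ff 61.1 q6 0.94 yaw -0.808
```

>>> play_rows(
  plan=[
    [0,0,-0.0001,0,0,-0.039,20],
    [0,0,-0.0002,0,0,-0.078,20],
    [0,0,-0.0003,0,0,-0.117,20],
    [0,0,-0.0004,0,0,-0.156,20],
    [0,0,-0.0005,0,0,-0.195,20],
    [0,0,-0.0006,0,0,-0.234,20],
    [0,0,-0.0007,0,0,-0.273,20],
    [0,0,-0.0008,0,0,-0.312,20],
    [0,0,-0.0009,0,0,-0.351,20],
    [0,0,-0.001,0,0,-0.39,20],
  ],
)

```text
clock: 8.3
ee_pos: [0.565, 0.1183, 0.1229]
eef_rot: [[-0.41, 0.912, 0.001], [0.912, 0.41, 0.001], [0.0, 0.001, -1.0]]
wrist_force: [-2.1, 2.7, -1.1]
opening: 0.0365
finger_force: 61.0
```

```bash
python3 -c "
from h import *
st();print(bot.get_obs()['wrist_torque'].round(2))"
```

```text
t 8.3 fix [  0.9   0.8 122.9] F fix [-2.31  2.52 -1.08] open 36.5 ff 61.0 q6 -0.29 yaw 0.422
[ 0.4   0.26 -0.38]
```

>>> play_rows(
  plan=[
    [0,0,-0.0001,0,0,-0.039,20],
    [0,0,-0.0002,0,0,-0.078,20],
    [0,0,-0.0003,0,0,-0.117,20],
    [0,0,-0.0004,0,0,-0.156,20],
    [0,0,-0.0005,0,0,-0.195,20],
    [0,0,-0.0006,0,0,-0.234,20],
    [0,0,-0.0007,0,0,-0.273,20],
    [0,0,-0.0008,0,0,-0.312,20],
    [0,0,-0.0009,0,0,-0.351,20],
    [0,0,-0.001,0,0,-0.39,20],
  ],
)

```text
clock: 9.13
ee_pos: [0.5652, 0.1191, 0.1237]
eef_rot: [[-0.997, -0.076, 0.002], [-0.076, 0.997, 0.002], [-0.002, 0.002, -1.0]]
wrist_force: [-2.2, 4.3, -1.2]
opening: 0.0364
finger_force: 61.0
```

>>> play_rows(
  plan=[
    [0,0,-0.0001,0,0,-0.039,20],
    [0,0,-0.0002,0,0,-0.078,20],
    [0,0,-0.0003,0,0,-0.117,20],
    [0,0,-0.0004,0,0,-0.156,20],
    [0,0,-0.0005,0,0,-0.195,20],
    [0,0,-0.0006,0,0,-0.238,20],
    [0,0,-0.0006,0,0,-0.238,20],
    [0,0,-0.0006,0,0,-0.238,20],
  ],
)

```text
clock: 9.8
ee_pos: [0.5648, 0.1194, 0.1242]
eef_rot: [[-0.683, -0.731, 0.001], [-0.731, 0.683, 0.003], [-0.003, 0.001, -1.0]]
wrist_force: [-2.4, 5.3, -0.9]
opening: 0.0364
finger_force: 61.2
```

```bash
python3 -c "
from h import *
st();print(bot.get_obs()['wrist_torque'].round(2))"
```

```text
t 9.8 fix [  0.6   2.  124.2] F fix [-2.87  5.07 -0.94] open 36.4 ff 61.2 q6 -2.258 yaw 2.39
[ 1.02  0.45 -0.09]
```

>>> play_rows(
  plan=[
    [0,0,0,0,0,0,65],
    [0,0,0,0,0,0,65],
    [0,0,0,0,0,0,65],
    [0,0,-0.03,0,0,0,65],
    [0,0,-0.08,0,0,0,65],
    [0,0,-0.13,0,0,0,65],
    [0,0,-0.15,0,0,0,30],
    [0,0,-0.15,0,0,0,0],
  ],
)

```text
clock: 10.47
ee_pos: [0.5687, 0.1179, 0.2498]
eef_rot: [[-0.683, -0.731, 0.013], [-0.731, 0.683, 0.001], [-0.009, -0.009, -1.0]]
wrist_force: [0.1, -0.0, 0.4]
opening: 0.0323
finger_force: 0.0
```

```bash
python3 -c "
from h import *
st();go(0,-44,240);go(0,-44,165)"
```

```text
t 10.47 fix [  4.7   0.8 249.8] F fix [ 0.07 -0.01  0.41] open 32.3 ff 0.0 q6 -2.258 yaw 2.39
row [ 0.0477 -0.03    0.0121] [-0.0012  0.004   0.2871]
row [ 0.0486 -0.0292  0.1058] [-0.0012  0.004   0.2871]
```

>>> play_rows(
  plan=[
    [0.048,-0.03,0.012,0,0.003,0.287,0],
    [0.048,-0.03,0.012,0,0.003,0.287,0],
    [0.048,-0.03,0.012,0,0.003,0.287,0],
    [0.048,-0.03,0.012,0,0.003,0.287,0],
    [0.048,-0.03,0.012,0,0.003,0.287,0],
    [0.048,-0.03,0.012,0,0.003,0.287,0],
    [0.048,-0.03,0.012,0,0.003,0.287,0],
    [0.048,-0.03,0.012,0,0.003,0.287,0],
    [0.048,-0.03,0.012,0,0.003,0.287,0],
    [0.048,-0.03,0.012,0,0.003,0.287,0],
  ],
)

```text
clock: 11.3
ee_pos: [0.5558, 0.0731, 0.2333]
eef_rot: [[-0.997, 0.081, -0.009], [0.081, 0.997, -0.004], [0.009, -0.004, -1.0]]
wrist_force: [0.5, -0.1, -0.2]
opening: -0.0
finger_force: 0.0
```

```bash
python3 -c "
from h import *
st();go(0,-44,165)
c=bot.calibration('wrist');im=bot.read_camera('wrist');cv2.imwrite('pics/w3.png',im[:,:,::-1])
print(proj(c,[np.r_[STUD,.162],np.r_[STUD-FY*.079,.173]]))"
```

```text
t 11.3 fix [ -4.5 -44.9 233.3] F fix [ 0.55 -0.08 -0.24] open -0.0 ff 0.0 q6 -1.431 yaw 1.49
row [-0.0064  0.0015  0.0854] [-0.0014 -0.0028  0.0005]
[[394.22963579 221.67717866]
 [271.2037937  227.36916674]]
```

View pics/w3.png

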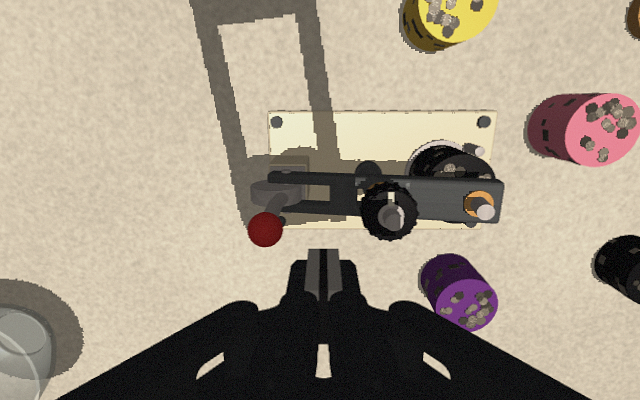

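Ball at (265,229) is within about 4 mm of open, fingers are shut at (323,260), and the core is still seated. I go down behind the ball and begin pushing.

>>> play_rows(
  plan=[
    [-0.006,-0.0014,0.04,0,-0.002,0,0],
    [-0.006,-0.0014,0.0816,0,-0.002,0,0],
    [-0.006,-0.0014,0.0816,0,-0.002,0,0],
    [-0.006,-0.012,0.0816,0,-0.002,0,0],
    [-0.006,-0.024,0.0816,0,-0.002,0,0],
    [-0.006,-0.036,0.0816,0,-0.002,0,0],
    [-0.006,-0.048,0.0816,0,-0.002,0,0],
    [-0.006,-0.06,0.0816,0,-0.002,0,0],
    [-0.006,-0.0657,0.0816,0,-0.002,0,0],
    [-0.006,-0.0657,0.0816,0,-0.002,0,0],
  ],
)

```text
clock: 12.18
ee_pos: [0.5566, 0.0187, 0.1699]
eef_rot: [[-0.996, 0.084, -0.0], [0.084, 0.996, -0.005], [-0.0, -0.005, -1.0]]
wrist_force: [0.5, 0.4, 0.4]
opening: 0.0
finger_force: 0.4
```

```bash
python3 -c "
from h import *
st();go(0,-115,162.5);go(0,-131,156.6)"
```

```text
t 12.18 fix [  0.7 -99.1 169.9] F fix [0.48 0.43 0.43] open 0.0 ff 0.4 q6 -1.524 yaw 1.487
row [ 0.0009 -0.0198  0.0093] [-0.0015  0.0001 -0.0004]
row [ 0.0009 -0.0398  0.0168] [-0.0015  0.0001 -0.0004]
```

>>> play_rows(
  plan=[
    [0.001,-0.01,0.005,0,0,0,0],
    [0.001,-0.02,0.0093,0,0,0,0],
    [0.001,-0.03,0.013,0,0,0,0],
    [0.001,-0.0398,0.0168,0,0,0,0],
    [0.001,-0.0398,0.0168,0,0,0,0],
    [0.001,-0.0398,0.0168,0,0,0,0],
  ],
)

```text
clock: 12.68
ee_pos: [0.5521, -0.012, 0.1551]
eef_rot: [[-0.997, 0.083, -0.003], [0.083, 0.997, -0.004], [0.003, -0.005, -1.0]]
wrist_force: [0.0, 0.7, -0.7]
opening: -0.0005
finger_force: 0.0
```

```bash
python3 -c "
from h import *
st();go(0,-145,147);go(0,-152,140)"
```

```text
t 12.68 fix [  -1.2 -130.   155.1] F fix [-0.02  0.71 -0.74] open -0.5 ff 0.0 q6 -1.581 yaw 1.488
row [-0.0015 -0.0187  0.0102] [-0.0015 -0.0009 -0.    ]
row [-0.0015 -0.0274  0.019 ] [-0.0015 -0.0009 -0.    ]
```

Still free at about φ 0.8, so bite is later now. I go on to φ≈1.0.

>>> play_rows(
  plan=[
    [-0.001,-0.01,0.005,0,0,0,0],
    [-0.001,-0.0187,0.0102,0,0,0,0],
    [-0.001,-0.0187,0.0102,0,0,0,0],
    [-0.001,-0.0187,0.0102,0,0,0,0],
    [-0.001,-0.0187,0.0102,0,0,0,0],
  ],
)

```text
clock: 13.1
ee_pos: [0.5519, -0.0264, 0.1472]
eef_rot: [[-0.997, 0.082, -0.003], [0.082, 0.997, -0.004], [0.002, -0.004, -1.0]]
wrist_force: [0.4, 2.4, 1.9]
opening: -0.0001
finger_force: 1.1
```

```bash
python3 -c "
from h import *
st();go(0,-157,134);go(0,-163,123)"
```

```text
t 13.1 fix [  -0.2 -144.4  147.2] F fix [0.23 2.39 1.92] open -0.1 ff 1.1 q6 -1.608 yaw 1.489
row [-0.0002 -0.0157  0.0166] [-0.0013 -0.0007  0.0002]
row [-0.0002 -0.0232  0.0304] [-0.0013 -0.0007  0.0002]
```

Tangential force is 2.9 N at φ≈1.0, so bite is at θ≈1.0, as wanted.

>>> play_rows(
  plan=[
    [0,-0.008,0.008,0,0,0,0],
    [0,-0.0157,0.0166,0,0,0,0],
    [0,-0.02,0.024,0,0,0,0],
    [0,-0.0232,0.0304,0,0,0,0],
    [0,-0.0232,0.0304,0,0,0,0],
    [0,-0.0232,0.0304,0,0,0,0],
  ],
)

```text
clock: 13.6
ee_pos: [0.5514, -0.0434, 0.1245]
eef_rot: [[-0.997, 0.082, 0.0], [0.082, 0.997, -0.002], [-0.0, -0.002, -1.0]]
wrist_force: [-1.2, 7.1, 9.1]
opening: 0.0005
finger_force: 4.1
```

```bash
python3 -c "
from h import *
st();go(0,-168,109);go(0,-169,95)"
```

```text
t 13.6 fix [   0.7 -161.4  124.5] F fix [-1.77  6.99  9.1 ] open 0.5 ff 4.1 q6 -1.642 yaw 1.489
row [ 0.0009 -0.0082  0.0194] [-0.0006  0.0001  0.0002]
row [ 0.0009 -0.0094  0.0369] [-0.0006  0.0001  0.0002]
```

>>> play_rows(
  plan=[
    [0.001,-0.002,0.01,0,0,0,0],
    [0.001,-0.004,0.0194,0,0,0,0],
    [0.001,-0.004,0.0194,0,0,0,0],
    [0.001,-0.004,0.0194,0,0,0,0],
    [0.001,-0.004,0.0194,0,0,0,0],
  ],
)

```text
clock: 14.02
ee_pos: [0.5502, -0.0484, 0.1086]
eef_rot: [[-0.997, 0.081, 0.0], [0.081, 0.997, -0.005], [-0.0, -0.005, -1.0]]
wrist_force: [2.8, 1.9, 4.7]
opening: 0.0002
finger_force: 2.1
```

```bash
python3 -c "
from h import *
st();bot.read_camera('top');st();im=bot.read_camera('side');st()
im=im[:,:,::-1];cv2.imwrite('pics/s1.png',cv2.resize(im[160:260,240:350],None,fx=5,fy=5,interpolation=2))
go(0,-167,92)"
```

```text
t 14.02 fix [  -0.  -166.5  108.6] F fix [2.61 2.17 4.7 ] open 0.2 ff 2.1 q6 -1.647 yaw 1.489
t 14.07 fix [   0.  -166.7  108.6] F fix [-3.27  0.6   4.68] open 0.1 ff 2.4 q6 -1.647 yaw 1.489
t 14.12 fix [  -1.1 -166.8  108.2] F fix [1.08 0.81 4.69] open 0.0 ff 2.9 q6 -1.647 yaw 1.489
row [-0.0015 -0.0001  0.0203] [-0.0017 -0.0007  0.0004]
```

View pics/s1.png

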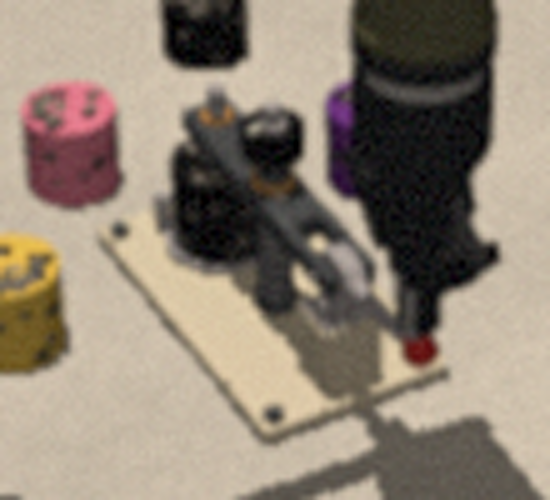

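The ball is under the fingertips at (420,350), with force now 4.7 N. I continue to the stop.

>>> play_rows(
  plan=[
    [-0.001,0,0.007,0,0,0,0],
    [-0.001,0,0.014,0,0,0,0],
    [-0.001,0,0.0203,0,0,0,0],
  ],
)

```text
clock: 14.37
ee_pos: [0.5506, -0.0499, 0.0932]
eef_rot: [[-0.997, 0.081, -0.0], [0.081, 0.997, -0.007], [-0.0, -0.007, -1.0]]
wrist_force: [-2.3, -1.3, 15.6]
opening: 0.0
finger_force: 7.6
```

```bash
python3 -c "
from h import *
st();go(0,-167,82)"
```

```text
t 14.37 fix [   0.5 -167.9   93.2] F fix [-2.17 -1.5  15.63] open 0.0 ff 7.6 q6 -1.647 yaw 1.49
row [0.0006 0.0012 0.014 ] [-0.0023  0.0001  0.0005]
```

```bash
python3 -c "
from h import *
for i in range(3): bot.read_camera('top');st()"
```

```text
t 14.42 fix [  -0.2 -167.7   92.1] F fix [-1.02 -0.73  7.59] open 0.4 ff 4.0 q6 -1.647 yaw 1.489
t 14.47 fix [  -0.5 -167.6   92. ] F fix [ 2.35 -1.13  4.98] open -0.2 ff 2.7 q6 -1.647 yaw 1.489
t 14.52 fix [   0.2 -167.5   92. ] F fix [-1.53  0.23  2.99] open 0.1 ff 1.8 q6 -1.647 yaw 1.489
```

>>> play_rows(
  plan=[
    [0,0,0.0015,0,0,0,0],
    [0,0,0.003,0,0,0,0],
    [0,0,0.0045,0,0,0,0],
    [0,0,0.006,0,0,0,0],
    [0,0,0.0075,0,0,0,0],
    [0,0,0.009,0,0,0,0],
  ],
)

```text
clock: 15.02
ee_pos: [0.5513, -0.0492, 0.0854]
eef_rot: [[-0.997, 0.082, 0.0], [0.082, 0.997, -0.006], [-0.001, -0.005, -1.0]]
wrist_force: [2.0, -0.2, 10.6]
opening: 0.0001
finger_force: 5.0
```

```bash
python3 -c "
from h import *
st()"
```

```text
t 15.02 fix [   1.1 -167.2   85.4] F fix [ 2.050e+00 -1.000e-02  1.059e+01] open 0.1 ff 5.0 q6 -1.647 yaw 1.489
```

Extrapolated to zero speed the effort is about 8.4 N, within the 6–9 N band. On to the stop.

>>> play_rows(
  plan=[
    [0,0,0.002,0,0,0,0],
    [0,0,0.004,0,0,0,0],
    [0,0,0.006,0,0,0,0],
    [0,0,0.008,0,0,0,0],
    [0,0,0.01,0,0,0,0],
    [0,0,0.012,0,0,0,0],
    [0,0,0.012,0,0,0,0],
  ],
)

```text
clock: 15.6
ee_pos: [0.551, -0.0477, 0.0756]
eef_rot: [[-0.997, 0.082, -0.0], [0.082, 0.997, -0.003], [-0.0, -0.003, -1.0]]
wrist_force: [-1.1, 2.7, 6.6]
opening: 0.0001
finger_force: 3.3
```

```bash
python3 -c "
from h import *
st()"
```

```text
t 15.6 fix [   0.7 -165.7   75.6] F fix [-1.31  2.57  6.65] open 0.1 ff 3.3 q6 -1.647 yaw 1.488
```

>>> play_rows(
  plan=[
    [0,0,0.0015,0,0,0,0],
    [0,0,0.003,0,0,0,0],
    [0,0,0.0045,0,0,0,0],
    [0,0,0.006,0,0,0,0],
    [0,0,0.006,0,0,0,0],
  ],
)

```text
clock: 16.02
ee_pos: [0.5516, -0.0472, 0.0716]
eef_rot: [[-0.997, 0.083, 0.001], [0.082, 0.997, -0.002], [-0.001, -0.002, -1.0]]
wrist_force: [-4.2, 7.7, 13.8]
opening: 0.0002
finger_force: 6.8
```

```bash
python3 -c "
from h import *
st()"
```

```text
t 16.02 fix [   1.3 -165.2   71.6] F fix [-4.81  7.32 13.84] open 0.2 ff 6.8 q6 -1.647 yaw 1.488
```

>>> play_rows(
  plan=[
    [0,0,0.002,0,0,0,0],
    [0,0,0.004,0,0,0,0],
    [0,0,0.004,0,0,0,0],
  ],
)

```text
clock: 16.27
ee_pos: [0.5523, -0.047, 0.0707]
eef_rot: [[-0.997, 0.083, 0.004], [0.083, 0.997, -0.002], [-0.004, -0.002, -1.0]]
wrist_force: [0.7, 6.8, 29.2]
opening: 0.0003
finger_force: 15.0
```

```bash
python3 -c "
from h import *
st()"
```

```text
t 16.27 fix [   1.9 -164.9   70.7] F fix [ 0.14  6.81 29.19] open 0.3 ff 15.0 q6 -1.647 yaw 1.488
```

That is a firm stop. I lift straight off and retreat.

>>> play_rows(
  plan=[
    [0,0,-0.01,0,0,0,0],
    [0,0,-0.04,0,0,0,0],
    [0,0,-0.09,0,0,0,0],
    [0,0,-0.14,0,0,0,0],
    [0,-0.05,-0.18,0,0,0,0],
    [0,-0.1,-0.2,0,0,0,0],
    [0,-0.15,-0.2,0,0,0,0],
    [0,-0.2,-0.2,0,0,0,0],
    [0,-0.2,-0.2,0,0,0,0],
    [0,-0.2,-0.2,0,0,0,0],
  ],
)

```text
clock: 17.1
ee_pos: [0.5364, -0.2105, 0.2268]
eef_rot: [[-0.996, 0.086, -0.003], [0.086, 0.996, -0.005], [0.003, -0.005, -1.0]]
wrist_force: [0.2, 1.1, -0.8]
opening: 0.0001
finger_force: 0.0
```

```bash
python3 -c "
from h import *
st()
ct,cs=bot.calibration('top'),bot.calibration('side');a=bot.read_camera('top');b=bot.read_camera('side')
P=[]
for im,r,c in((a,(170,240),(225,345)),(b,(160,270),(240,370))):
  s=im[r[0]:r[1],c[0]:c[1]].astype(int);m=(s[...,0]>100)&(s[...,1]<60)&(s[...,2]<60);y,x=np.nonzero(m);P.append((x.mean()+c[0],y.mean()+r[0]));print(len(x),P[-1])
print('ball',fix(tri((ct,cs),P)))
print('pred stop',proj(ct,[np.r_[STUD-FY*.165,.064]]),proj(cs,[np.r_[STUD-FY*.165,.064]]))
cv2.imwrite('pics/e.png',cv2.resize(b[150:260,240:370,::-1],None,fx=5,fy=5,interpolation=2))"
```

```text
t 17.1 fix [  -0.4 -329.1  226.8] F fix [ 0.08  1.15 -0.79] open 0.1 ff 0.0 q6 -1.926 yaw 1.484
19 (np.float64(334.1578947368421), np.float64(207.78947368421052))
25 (np.float64(318.88), np.float64(235.95999999999998))
ball [  -7.  -161.9   71.5]
pred stop [[334.8409215  206.86360516]] [[322.43651393 237.55120174]]
```

View pics/e.png

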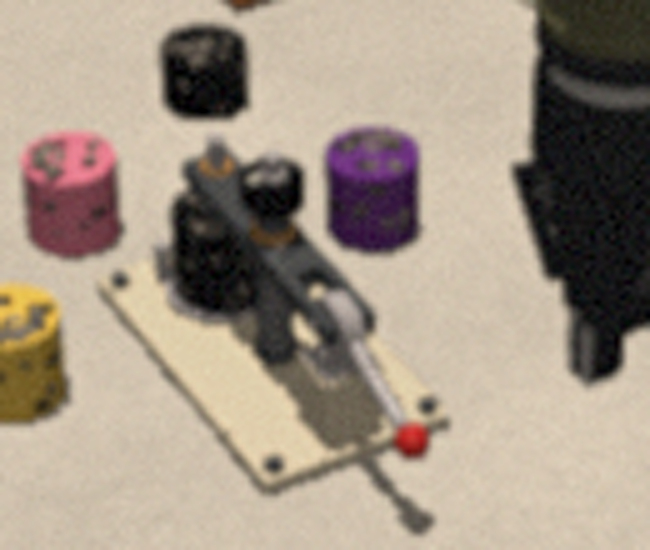

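The lever is down: ball at side pixel (322,238), against a predicted stop position of (322.4,237.6). The core is still on its seat, the arm is clear and the bystanders are where they were.

```bash
python3 -c "
from plant import bot
print(bot.sign_off())"
```

```text
the job is handed in; nothing more can be done
None
```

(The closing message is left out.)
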